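# Slide the failed power module off the bench edge into the scrap bin

## Task

The power module with the red label has failed its test: draw back fully the yellow-knobbed bolt that closes its lane of the cradle, then press a fingertip on its rubber thumb pad and slide it out over the edge of the bench so that it drops into the orange scrap bin below. Press with care: more than 25 N on the module cracks it. Leave the green-labelled module in place behind its shut bolt, and do not disturb the other things on the bench.

Things in the scene. Friction and masses are not known exactly. Their poses are not given: they have to be found in the camera images.
- dead: Failed module, red label on the front half of its top: a flat grey case 110 (x, along its lane) by 90 (y) by 14 mm, 0.3 to 0.6 kg, in either lane. Origin: centre of its underside; x points to the lane's open mouth. Too wide to grip, boxed in with a few mm of play: it can only be dragged by pressing on its rubber pad. Case slippery on the cradle (friction about 0.2). Starts with its centre about 88 mm behind the lip.
- pad (a point): Top centre of the failed module's black rubber thumb pad, 26 (x) by 44 (y) mm, 35 mm behind the module's centre and 15 mm above its underside. It grips a fingertip well (friction about 1). Pressing with about 5 to 15 N drags the module; over 25 N cracks it. All is hard here: each millimetre too deep adds ten newtons or more.
- good: Good module, green label, in the other lane; otherwise like the failed one: 110 by 90 by 14 mm, origin at the centre of its underside. It must stay where it is.
- cradle: Fixed blue and aluminium test cradle at the bench's far edge. Origin: under the middle of its front lip, level with the underside of its bed; x points outward over the edge (turned a few degrees from the robot's x), y left, z up. Bed top 12 mm above the origin; the cradle stands 0 to 12 mm above the bench on packing. Two lanes 95 mm wide, centred at y = +52 and -52 mm, with 12 mm high fences at the sides and a 12 mm high stop right behind each module.
- lip (a point): Middle of the front lip, over which a module drops; overhangs the bench by a few mm to 30 mm. In the last 30 mm before it the bed slopes up to a sill 5 mm proud and 6 mm wide: a module sliding out climbs it and tilts, so its pad rises a few mm, not exactly foreseeable. With its centre 15 to 20 mm past the lip the module tips and falls once the finger lifts.
- bolt_left (a joint): Bolt across the mouth of the left lane (cradle y = +52 mm): slides along the cradle's +y; 0 = shut, 0.050 m = fully drawn (draw it by at least 0.040); friction about 2.5 N, stays where it is left. Starts within 5 mm of shut.
- bolt_right (a joint): Bolt across the mouth of the right lane (cradle y = -52 mm): slides along the cradle's -y; 0 = shut, 0.050 m = fully drawn (draw it by at least 0.040); friction about 2.5 N, stays where it is left. Starts within 5 mm of shut.
- knob_left (a point): Top centre of the left bolt's upright yellow knob, a cylinder 14 mm in diameter standing 36 mm above the flat bolt bar; the point is 64 mm above the cradle origin, 20 mm behind the lip. It moves with the bolt.
- knob_right (a point): Top centre of the right bolt's upright yellow knob, a cylinder 14 mm in diameter standing 36 mm above the flat bolt bar; the point is 64 mm above the cradle origin, 20 mm behind the lip. It moves with the bolt.
- bin: Open orange scrap bin on a trolley below the bench edge, 260 (x) by 340 (y) by 100 mm high, walls 6 mm. Origin: centre of its underside; rim 57 mm below the cradle origin. It stands under the cradle's mouth, from about 30 mm behind the lip to 230 mm beyond it.
- glue: White glue bottle, 40 mm in diameter, 110 mm tall; bystander. Origin at the centre of its foot.
- spool: Steel-grey solder spool standing on end, 56 mm in diameter, 45 mm tall; bystander. Origin at the centre of its foot.
- tin: Small aluminium cup, 60 mm in diameter, 50 mm tall; bystander. Origin at the centre of its foot.
- meter: Yellow hand multimeter lying flat, 150 by 78 by 36 mm; bystander. Origin at the centre of its underside.
- driver: Screwdriver with blue handle lying on the bench; bystander. Origin under its middle.
- esd_brush: Brush lying on the bench; bystander. Origin under its middle.
Mind the look-alikes: they are no part of the job. What is shaped like the dead but pink is not meant.

How it is judged:
By the outcome, as a careful person would: the job done as asked, in the order asked, and still so for the second after the job is handed in, with the robot touching nothing.
It also fails if it takes over 64 s, if anything falls off the work surface, if the arm or the gripper's body presses on something with over 40 N, if the wrist force passes 120 N, or if a joint passes its speed limit or range.

## Robot

A 6-joint arm with a two-finger parallel gripper is mounted at the origin on the work surface. World frame = base frame: x ahead of the robot, y to its left, z up, the work surface at z = 0. Lengths are in m, angles in rad, forces in N, time in s.
With the tool pointing down it reaches from about 0.35 to 0.875 m from the base axis. Payload 15.5 kg.
Tool frame: the origin (TCP) lies between the finger pads; the fingertips stand 22 mm ahead of it and the grasp point (between the pads) lies 3 mm ahead of it; z points along the fingers, y is the line along which they close (so a half turn about z gives the same grasp; the last joint's range is limited). The gripper opens to 85 mm and grips with 20 to 120 N. Pads are 22 mm wide; open, the fingers measure 114 mm over their backs; the gripper's body (76 mm by 85 mm) begins 54 mm behind the grasp point. The pads swing forward as they close: fully open they stand 13 mm farther back than shut.
Start: joints at [1.153, 0.494, 1.345, -0, 1.302, -0.096], TCP at [0.198, 0.593, 0.253] pointing down, gripper open.
Joint ranges: [-2.91, 2.91], [-0.82, 2.16], [0.22, 2.67], [-1.22, 4.37], [0.12, 2.79], [-3.08, 3.08]. Speed limits (rad/s): [1.89, 1.89, 2.57, 3.01, 3.01, 3.01].

## Interface

Orientations are given as a unit quaternion [x, y, z, w].
In Python, from rig import bot, camera gives the robot as it stands.
- The arm moves only by the tool send_rows, never from a script. Its argument "steps" is a list that holds one entry, the list of rows, each a list of 6 numbers: the shift along the world's x, y, z in mm, then the turn, a rotation vector about the world's x, y, z in degrees. In form: [[[dx, dy, dz, rx, ry, rz], ...]]. A call has exactly 8 rows; each row is the pose to reach, as a shift and turn from the pose commanded when the call began; what a row does not reach only later rows make up. A row lasts 1/12 s, in which the tool goes at most 41.7 mm and 7.16 degrees, less where a joint would pass 70% of its speed; a pose out of reach is approached as far as the arm can. A call with a gripper value outside its range is refused whole. "jaw" is the opening, from 0 (shut) to 1 (fully open), set as the call begins (left out, the last holds). The fingers move at their own pace and stop on an object; "newtons" is the grip in N (left out, the last holds). Time passes only in rows, so rows that repeat a pose let the fingers close, or fill a call up. It gives the time, the measured TCP pose, the force, the opening and the grip force at its end, in the units of the state.
- bot.observe(): the state, without advancing time (a new reading comes with each control period).
- camera(name): name is "scene" or "side" or "wrist"; returns a dict with "image" (400x640x3 uint8, blue, green, red), "mtx" (3x3 intrinsics, pixels), "rvec" (rotation vector, rad) and "tvec" (3), from world to camera coordinates, as OpenCV has them; the wrist camera has in their place "mount" (4x4, takes a point from camera to tool coordinates, whose origin is the TCP and whose axes are the flange's). Camera axes: x right, y down, z forward; pixel columns grow to the right and rows downward; lengths in m; the calibration is good to about 2 mm. A picture is of the moment at which its call begins: read the wrist's pose just before it. There is no depth.
- bot.job_done(): hands the job in; it is judged then, once.
The state is a dict: "time_s": time; "joints": joint angles; "dq": joint speeds; "joint_torque": joint torques, N m; "position": TCP position; "eef_rot": TCP orientation; "contact_force": force on the tool from outside, world axes, zero at the start; "ft_torque": the same for the moment, N m; "width": opening from 0.0 (shut) to 1.0 (fully open); "gripper_force": force on a finger pad.
Only numpy, scipy, OpenCV 4.12 (cv2) and the standard library are available. Lean on these libraries where they do the work, as an engineer would, in place of code of your own. Each camera call takes 0.05 s, during which the arm holds its last target. There are 200 camera calls.

## Working session

There is one attempt and no reset: what is moved stays moved. The work goes in short steps, Python scripts to look and compute and a tool call to move; the robot and the scene stay as the last step left them, time stands still between calls to the robot, and variables do not carry over. Pictures are saved under pics/ and viewed, at most 10 in all, crops included, and the job is handed in when it is done.

Besides the shell and the picture viewer there is one more tool, called after "Emit:" as name([rows], argument=value, ...), one row to a line, values as JSON. send_rows: Moves the arm, as the interface text tells. Its arguments: {"type":"object","properties":{"steps":{"type":"array"},"jaw":{"type":"number"},"newtons":{"type":"number"}},"required":["steps"]}

```bash
ls; mkdir -p pics
python3 - <<'E'
from rig import bot,camera
import cv2,numpy as np
s=bot.observe();print(s['time_s'],s['position'],s['eef_rot'],s['contact_force'])
for n in("scene","side"):
    c=camera(n);cv2.imwrite(f"pics/{n}0.png",c["image"]);np.savez(f"{n}.npz",**c)
    print(c['mtx'].tolist(),c['rvec'],c['tvec'])
E
```

```text
pics
0.0 [0.19753249 0.59262753 0.25269762] [ 1.60216200e-01  9.87081770e-01 -5.72454348e-04 -1.47437237e-04] [-0.79208047 -0.07264787  0.91146078]
[[370.0847327593207, 0.0, 315.9909726549332], [0.0, 370.0847327593207, 202.30240125510295], [0.0, 0.0, 1.0]] [ 1.23369577  2.08599557 -1.07078154] [ 0.25782268 -0.27790736  1.62105666]
[[482.5889562196916, 0.0, 325.8794343071934], [0.0, 482.5889562196916, 204.8771290828445], [0.0, 0.0, 1.0]] [ 2.22887165 -0.35996027  0.18208268] [-0.51904724  0.08980144  1.29956964]
```

View pics/scene0.png

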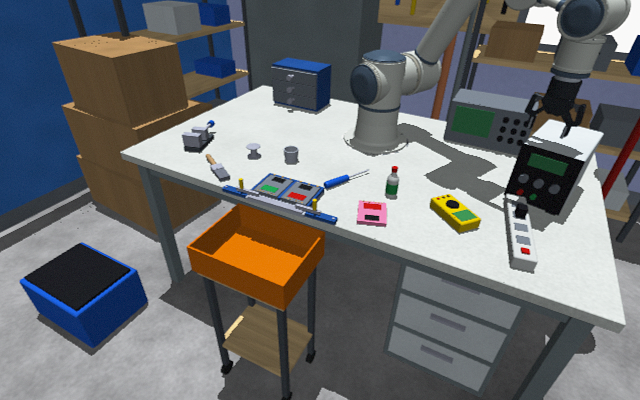

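View pics/side0.png

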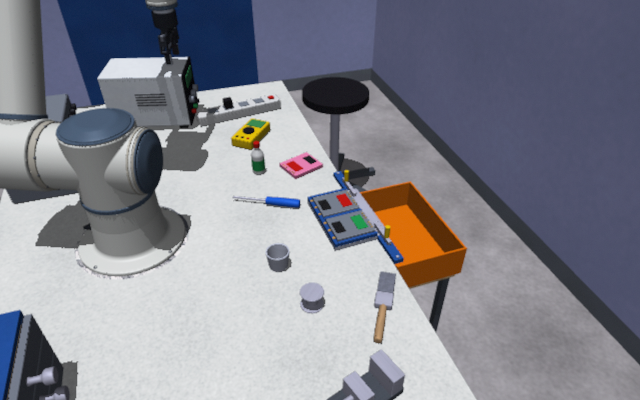

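The scene view shows the cradle at about (275,192). The red label at (300,196) is in the left lane (+y), the green one at (270,188) in the right, and the yellow knobs are at (314,205) and (241,184). The candidates for the failed module are the grey case with the red label (300,190) and the pink case (372,212). The grey one in the cradle fits and the pink one is the look-alike. Next I'll take an enlarged crop and triangulate.

```bash
cat > h.py <<'E'
import numpy as np,cv2
def ld(n): return dict(np.load(n+".npz"))
def P(c): return c['mtx']@np.c_[cv2.Rodrigues(c['rvec'])[0],c['tvec'].reshape(3)]
def tri(a,pa,b,pb):
    X=cv2.triangulatePoints(P(a),P(b),np.float64(pa).reshape(2,1),np.float64(pb).reshape(2,1)).ravel();return X[:3]/X[3]
def onz(c,p,z):
    R=cv2.Rodrigues(c['rvec'])[0];C=-R.T@c['tvec'].reshape(3);d=R.T@np.linalg.inv(c['mtx'])@[p[0],p[1],1];return C+d*(z-C[2])/d[2]
def proj(c,X): return cv2.projectPoints(np.float64(X).reshape(-1,1,3),c['rvec'],c['tvec'],c['mtx'],None)[0].reshape(-1,2)
def blobs(img,lo,hi,amin=5,box=None):
    h=cv2.cvtColor(img,cv2.COLOR_BGR2HSV);m=cv2.inRange(h,lo,hi)
    if box: k=np.zeros_like(m);k[box[1]:box[3],box[0]:box[2]]=1;m*=k
    n,l,s,ce=cv2.connectedComponentsWithStats(m)
    return [(s[i].tolist(),ce[i].round(1).tolist()) for i in range(1,n) if s[i,4]>=amin]
E
python3 - <<'E'
from h import *
a,b=ld("scene"),ld("side")
for c,box in((a,(210,165,350,230)),(b,(295,160,410,270))):
    for nm,lo,hi in(("yel",(22,120,110),(34,255,255)),("red",(0,170,100),(6,255,255)),("grn",(45,120,60),(80,255,255)),("blk",(0,0,0),(180,120,50))):
        print(nm,blobs(c['image'],lo,hi,6,box))
cv2.imwrite("pics/crop.png",np.hstack([cv2.resize(a['image'][170:230,215:345],None,fx=3,fy=3,interpolation=2)[:180],cv2.resize(b['image'][165:265,300:410],None,fx=3.5,fy=3.5,interpolation=2)[:350]] if 0 else [cv2.resize(a['image'][165:230,215:345],(400,200),interpolation=2),cv2.resize(b['image'][165:265,300:410],(220,200),interpolation=2)]))
x=np.vstack([cv2.resize(a['image'][165:230,215:345],(600,300),interpolation=2),cv2.resize(b['image'][165:220,300:410],(600,300),interpolation=2)])
cv2.imwrite("pics/crop.png",x)
E
```

```text
yel [([239, 178, 4, 11, 21], [240.4, 182.4]), ([313, 199, 4, 11, 29], [314.0, 203.2])]
red [([288, 192, 18, 8, 72], [296.6, 195.5])]
grn [([261, 185, 17, 8, 80], [269.2, 188.2])]
blk [([273, 177, 12, 6, 38], [278.7, 179.4]), ([300, 184, 12, 6, 40], [305.3, 186.6])]
yel [([344, 170, 5, 11, 35], [345.9, 173.9]), ([385, 225, 5, 13, 47], [386.9, 230.6])]
red [([295, 164, 7, 7, 29], [296.9, 167.3]), ([337, 194, 15, 13, 106], [343.8, 199.8])]
grn [([351, 215, 17, 14, 136], [358.8, 221.6])]
blk [([307, 160, 9, 3, 20], [311.1, 160.8]), ([339, 160, 4, 10, 30], [340.1, 163.8]), ([349, 168, 26, 12, 171], [359.6, 173.3]), ([350, 182, 5, 4, 8], [352.1, 183.5]), ([319, 200, 11, 10, 69], [324.1, 204.6]), ([332, 222, 13, 11, 83], [337.9, 226.8])]
```

View pics/crop.png

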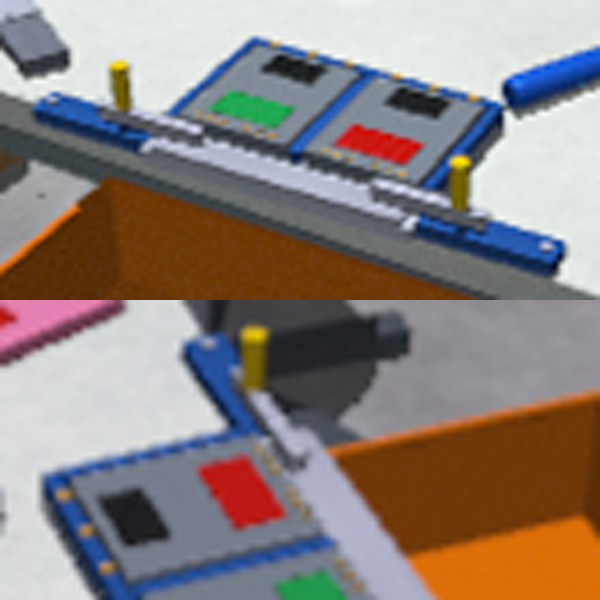

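The crop confirms a grey module with a red label and black pad in the left lane. The left knob is at the scene pixel (314,203), outboard of that lane, and the green module is in the right lane.

Run:
```python
from h import *
a,b=ld("scene"),ld("side")
t=lambda n,p,q:print(n,(tri(a,p,b,q)*1000).round(1)) or tri(a,p,b,q)
kL=t("kL mid",(314,203.2),(346.2,174.8));kR=t("kR mid",(240.6,182.6),(387,230.6))
r=t("red",(296.8,195.4),(343.8,199.8));g=t("grn",(269.2,188.2),(358.8,221.6))
p=t("pad",(305.3,186.6),(324.1,204.6));q=t("gpad",(278.7,179.4),(337.9,226.8))
for n,u,v in(("lane",r,p),("laneG",g,q),("kn",kR,kL),("pads",q,p)):
    d=u-v;print(n,np.linalg.norm(d)*1e3,np.degrees(np.arctan2(d[1],d[0])))
for z in (.02,.03,.04): print(z,[(onz(c,px,z)*1e3).round(1).tolist() for c,px in((a,(305.3,186.6)),(b,(324.1,204.6)))])
```

```text
kL mid [623.3  34.6  49.1]
kR mid [ 637.8 -232.    47.9]
red [584.9 -50.   26.6]
grn [ 591.5 -152.2   25.6]
pad [524.2 -52.6  25.9]
gpad [ 529.6 -155.    26.1]
lane 60.803330108578415 2.5188630018949585
laneG 61.954276358386835 2.5903603758072835
kn 267.05506423163104 -86.87662718294666
pads 102.50364327231837 -86.97325358379494
0.02 [[515.7, -57.1, 20.0], [526.6, -45.9, 20.0]]
0.03 [[529.3, -49.4, 30.0], [522.6, -57.6, 30.0]]
0.04 [[542.9, -41.7, 40.0], [518.7, -69.3, 40.0]]
```

Run:
```python
from h import *
a,b=ld("scene"),ld("side")
for n,c,p in(("scene bl",a,(507,195)),("scene br",a,(557,213)),("side r",b,(197,125)),("side l",b,(112,124)),("glue",a,(391,198))): print(n,(onz(c,p,0)*1e3).round())
for X in ([.198,.593,.25],[.4,.4,.25],[.3,.6,.2]): print(X,proj(a,X),proj(b,X))
```

```text
scene bl [190. 555.   0.]
scene br [222. 708.   0.]
side r [237. 564.   0.]
side l [-59. 666.   0.]
glue [407. 213.   0.]
[0.198, 0.593, 0.25] [[546.4562649  130.60231396]] [[172.29815517  57.2979035 ]]
[0.4, 0.4, 0.25] [[467.9209391 141.8670627]] [[242.60513815  72.47342614]]
[0.3, 0.6, 0.2] [[541.87614319 160.068593  ]] [[204.81843104  66.96598338]]
```

Emit:
send_rows([
  [[0, 0, 30, 0, 0, 0], [20, -20, 50, 0, 0, 3], [45, -50, 60, 0, 0, 6], [70, -82, 60, 0, 0, 9], [95, -114, 60, 0, 0, 12], [120, -146, 60, 0, 0, 15], [145, -178, 60, 0, 0, 18], [170, -210, 60, 0, 0, 21]],
], jaw=0)

```text
time_s: 0.77
position: [0.3683, 0.3811, 0.3132]
eef_rot: [-0.024, 1.0, -0.0, -0.0]
contact_force: [2.1, 0.4, -0.6]
width: 0.002
gripper_force: 0.0
```

Emit:
send_rows([
  [[25, -32, 0, 0, 0, 0], [50, -64, 0, 0, 0, 0], [75, -96, 0, 0, 0, 0], [100, -128, 0, 0, 0, 0], [125, -160, 0, 0, 0, 0], [145, -194, 0, 0, 0, 0], [160, -230, 0, 0, 0, 0], [175, -266, 0, 0, 0, 0]],
])

```text
time_s: 1.43
position: [0.5432, 0.115, 0.3129]
eef_rot: [-0.022, 1.0, -0.0, -0.0]
contact_force: [0.3, 0.1, 0.7]
width: 0.001
gripper_force: 0.0
```

Emit:
send_rows([
  [[5, -35, 0, 0, 0, 0], [10, -70, 0, 0, 0, 0], [12, -105, -10, 0, 0, 0], [12, -125, -20, 0, 0, 0], [12, -125, -20, 0, 0, 0], [12, -125, -20, 0, 0, 0], [12, -125, -20, 0, 0, 0], [12, -125, -20, 0, 0, 0]],
])

```text
time_s: 2.1
position: [0.5548, -0.0072, 0.2936]
eef_rot: [-0.023, 1.0, 0.0, 0.0]
contact_force: [-0.3, -0.3, 0.3]
width: 0.001
gripper_force: 0.0
```

```bash
cat >> h.py <<'E'
from scipy.spatial.transform import Rotation as Ro
def wrist():
    from rig import bot,camera
    s=bot.observe();c=camera("wrist")
    T=np.eye(4);T[:3,:3]=Ro.from_quat(s['eef_rot']).as_matrix();T[:3,3]=s['position']
    W=np.linalg.inv(T@c['mount']);c['rvec']=cv2.Rodrigues(W[:3,:3])[0];c['tvec']=W[:3,3]
    return s,c
E
python3 - <<'E'
from h import *
s,c=wrist();np.savez("wrist.npz",image=c['image'],mtx=c['mtx'],rvec=c['rvec'],tvec=c['tvec'])
cv2.imwrite("pics/w1.png",c['image']);print(s['time_s'],s['position'],s['joints'],Ro.from_quat(s['eef_rot']).as_matrix().round(3),c['mount'].round(3),s['contact_force'])
E
```

```text
2.1 [ 0.55476627 -0.00715878  0.29358937] [-1.20646302e-01  3.56068360e-01  1.46396867e+00  2.02601701e-04
  1.32118607e+00 -1.73716393e+00] [[-0.999 -0.046  0.   ]
 [-0.046  0.999  0.   ]
 [-0.     0.    -1.   ]] [[-0.    -0.956 -0.294  0.075]
 [ 1.     0.    -0.    -0.   ]
 [ 0.    -0.294  0.956 -0.121]
 [ 0.     0.     0.     1.   ]] [-0.3120324  -0.29419572  0.31682077]
```

View pics/w1.png

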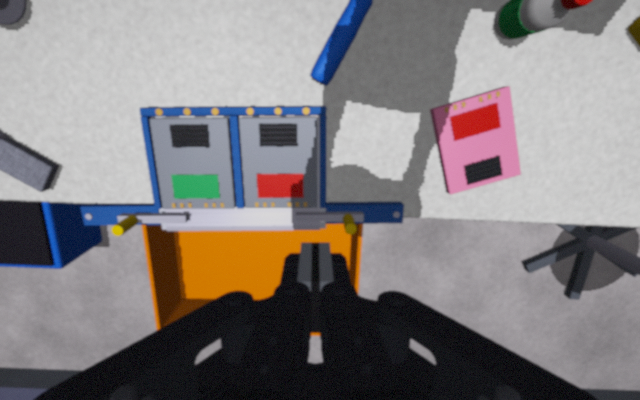

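The wrist view shows the left-lane pad at (279,134), the red label at (281,186), the green label at (196,186), and the left knob leaning outward around (350,224). Next I'll measure these.

Run:
```python
from h import *
c=ld("wrist");i=c['image']
D={}
for nm,lo,hi,box in(("yel",(22,120,90),(34,255,255),(100,205,370,245)),("red",(0,150,60),(6,255,255),(240,160,320,205)),("grn",(45,120,40),(80,255,255),(160,165,230,205)),("blk",(0,0,0),(180,255,48),(160,118,305,155))):
    D[nm]=blobs(i,lo,hi,25,box);print(nm,D[nm])
a,b=ld("scene"),ld("side")
zt=.028
for nm in("red","grn","blk"):
    for s,ce in D[nm]: print(nm,(onz(c,ce,zt)*1e3).round(1))
# knob tops seen by wrist, ends of blob
for p in ((352,230),(350,224),(347,216)): print(p,(onz(c,p,.048)*1e3).round(1))
# lip: silver front edge
for p in ((225,208),(240,228),(165,230),(320,228)): print("lip",(onz(c,p,.018)*1e3).round(1))
# three-view pad, label heights: wrist+scene / wrist+side
for nm,w,x,y in(("pad",D["blk"][-1][1],(305.3,186.6),(324.1,204.6)),("red",D["red"][0][1],(296.8,195.4),(343.8,199.8))):
    print(nm,(tri(c,w,a,x)*1e3).round(1),(tri(c,w,b,y)*1e3).round(1))
```

```text
yel [([112, 216, 21, 20, 140], [119.5, 227.5]), ([345, 223, 12, 11, 104], [350.5, 227.8])]
red [([258, 175, 45, 22, 918], [279.4, 185.2])]
grn [([172, 175, 47, 23, 1031], [195.3, 186.0])]
blk [([173, 129, 28, 17, 226], [186.1, 136.3])]
red [585.  -49.4  28. ]
grn [ 590.7 -151.3   28. ]
blk [ 531.3 -158.3   28. ]
(352, 230) [631.2  40.4  48. ]
(350, 224) [623.6  37.4  48. ]
(347, 216) [613.6  33.1  48. ]
lip [ 620.9 -119.    18. ]
lip [ 647.4 -100.5   18. ]
lip [ 654.7 -197.8   18. ]
lip [642.7   3.   18. ]
pad [ 514.  -105.5   27.5] [ 506.5 -129.4   91.7]
red [585.2 -49.4  27.2] [585.4 -49.5  26. ]
```

Emit:
send_rows([
  [[25, 5, -25, 0, 0, 0], [50, 8, -55, 0, 0, 0], [69, 10, -90, 0, 0, 0], [69, 10, -125, 0, 0, 0], [69, 10, -155, 0, 0, 0], [69, 10, -180, 0, 0, 0], [69, 10, -195, 0, 0, 0], [69, 10, -200, 0, 0, 0]],
])

```text
time_s: 2.82
position: [0.6225, 0.003, 0.0908]
eef_rot: [-0.023, 1.0, 0.0, -0.002]
contact_force: [-0.2, 0.5, -0.4]
width: -0.003
gripper_force: 0.0
```

Emit:
send_rows([
  [[0, 0, -10, 0, 0, 0], [0, 0, -20, 0, 0, 0], [0, 0, -28, 0, 0, 0], [0, 0, -31, 0, 0, 0], [0, 0, -31, 0, 0, 0], [0, 0, -31, 0, 0, 0], [0, 0, -31, 0, 0, 0], [0, 0, -31, 0, 0, 0]],
])

```text
time_s: 3.48
position: [0.624, 0.0018, 0.0629]
eef_rot: [-0.022, 1.0, -0.0, 0.0]
contact_force: [-0.3, 0.6, -0.2]
width: 0.002
gripper_force: 0.0
```

Emit:
send_rows([
  [[0, 2, 0, 0, 0, 0], [0, 4, 0, 0, 0, 0], [0, 6, 0, 0, 0, 0], [0, 8, 0, 0, 0, 0], [0, 10, 0, 0, 0, 0], [-1, 12, 0, 0, 0, 0], [-1, 14, 0, 0, 0, 0], [-1, 16, 0, 0, 0, 0]],
])

```text
time_s: 4.15
position: [0.6224, 0.018, 0.0622]
eef_rot: [-0.022, 1.0, -0.0, -0.0]
contact_force: [-1.4, -2.4, 1.1]
width: -0.002
gripper_force: 1.3
```

Run:
```python
from h import *
from rig import camera
c=camera("scene");w=wrist()[1]
x=np.vstack([cv2.resize(c['image'][165:230,215:345],(600,300),interpolation=2),cv2.resize(w['image'][150:350,150:550],(600,300))])
cv2.imwrite("pics/k1.png",x)
```

```text
(no output)
```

View pics/k1.png

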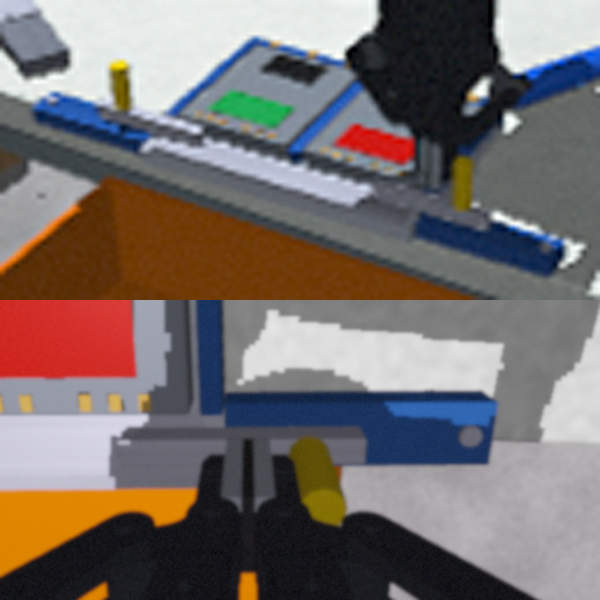

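The fingers touch the knob on its inner side, with −2.4 N in y. Now I'll draw the bolt.

Emit:
send_rows([
  [[0, 4, 0, 0, 0, 0], [0, 9, 0, 0, 0, 0], [-1, 14, 0, 0, 0, 0], [-1, 19, 0, 0, 0, 0], [-1, 24, 0, 0, 0, 0], [-2, 29, 0, 0, 0, 0], [-2, 34, 0, 0, 0, 0], [-2, 38, 0, 0, 0, 0]],
])

```text
time_s: 4.92
position: [0.6206, 0.0566, 0.0623]
eef_rot: [-0.022, 1.0, 0.0, -0.0]
contact_force: [-0.9, -3.7, 0.4]
width: 0.003
gripper_force: 1.3
```

Emit:
send_rows([
  [[0, 1, 0, 0, 0, 0], [0, 2, 0, 0, 0, 0], [0, 3, 0, 0, 0, 0], [0, 4, 0, 0, 0, 0], [0, 4, 0, 0, 0, 0], [0, 5, 0, 0, 0, 0], [0, 5, 0, 0, 0, 0], [0, 5, 0, 0, 0, 0]],
])

```text
time_s: 5.58
position: [0.6207, 0.0609, 0.0623]
eef_rot: [-0.022, 1.0, 0.0, 0.0]
contact_force: [-1.2, -1.3, 0.1]
width: 0.006
gripper_force: 0.9
```

Emit:
send_rows([
  [[0, 0.5, 0, 0, 0, 0], [0, 1, 0, 0, 0, 0], [0, 1.5, 0, 0, 0, 0], [0, 2, 0, 0, 0, 0], [0, 2, 0, 0, 0, 0], [0, 2, 0, 0, 0, 0], [0, 2, 0, 0, 0, 0], [0, 2, 0, 0, 0, 0]],
])

```text
time_s: 6.25
position: [0.6207, 0.0619, 0.0623]
eef_rot: [-0.022, 1.0, -0.001, -0.0]
contact_force: [-1.6, -12.4, 0.5]
width: -0.003
gripper_force: 6.3
```

Run:
```python
from h import *
from rig import bot,camera
print(bot.observe()['contact_force'])
c=camera("scene");print(blobs(c['image'],(22,120,110),(34,255,255),6,(210,165,360,230)))
a=ld("scene")
# predicted pixel of knob mid for travel from start position
for d in (40,44,48,50): print(d,proj(a,[.6233-.052*d/1e3,.0346+d/1e3,.049]))
```

```text
[ -1.64383689 -12.40521273   0.54272744]
[([239, 178, 4, 11, 24], [240.4, 182.4]), ([327, 204, 3, 10, 28], [327.9, 208.5])]
40 [[326.05202124 206.64462764]]
44 [[327.26912881 206.99448942]]
48 [[328.48922401 207.34521   ]]
50 [[329.1003954  207.52089333]]
```

The hard stop shows as −12.4 N and the knob moved about 47 mm, so the bolt is fully drawn. Next I'll back off and go above the pad.

Emit:
send_rows([
  [[0, -8, 0, 0, 0, 0], [0, -15, 5, 0, 0, 0], [0, -20, 35, 0, 0, 0], [-20, -45, 60, 0, 0, 0], [-45, -70, 60, 0, 0, 0], [-70, -95, 60, 0, 0, 0], [-97, -114.5, 60, 0, 0, 0], [-97, -114.5, 60, 0, 0, 0]],
])

```text
time_s: 6.97
position: [0.5191, -0.0541, 0.1226]
eef_rot: [-0.021, 1.0, 0.0, -0.001]
contact_force: [1.0, 0.6, -0.6]
width: -0.0
gripper_force: 0.0
```

Emit:
send_rows([
  [[0, 0, -20, 0, 0, 0.5], [0, 0, -40, 0, 0, 0.5], [0, 0, -50, 0, 0, 0.5], [0, 0, -55, 0, 0, 0.5], [0, 0, -57, 0, 0, 0.5], [0, 0, -57, 0, 0, 0.5], [0, 0, -57, 0, 0, 0.5], [0, 0, -57, 0, 0, 0.5]],
])

```text
time_s: 7.63
position: [0.5241, -0.0516, 0.066]
eef_rot: [-0.027, 1.0, -0.0, 0.001]
contact_force: [-0.6, -0.6, -0.1]
width: -0.002
gripper_force: 0.0
```

Run:
```python
from h import *
from rig import camera
c=camera("side");s,w=wrist();print(s['position'],s['contact_force'])
x=np.vstack([cv2.resize(c['image'][165:225,300:420],(600,300),interpolation=2),cv2.resize(w['image'][150:350,150:550],(600,300))])
cv2.imwrite("pics/p1.png",x)
```

```text
[ 0.52404764 -0.05156266  0.06590084] [-0.62148253  0.24804632 -0.17420389]
```

View pics/p1.png

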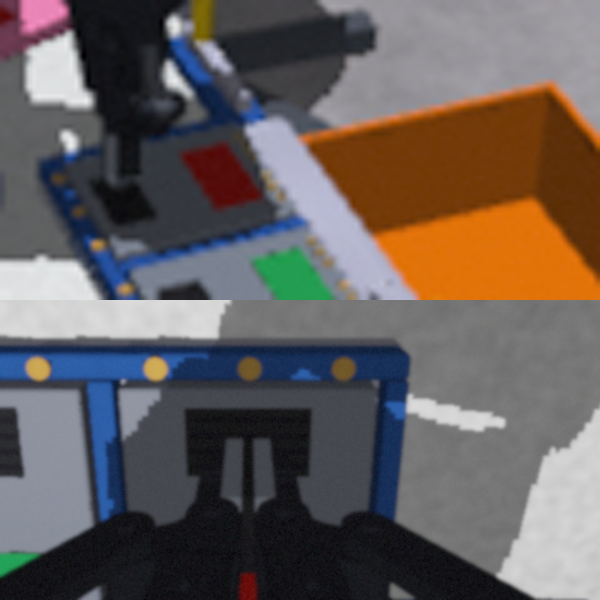

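The finger pair is centred over the black pad (wrist crop around (250,440)). I'll lower it gently.

Emit:
send_rows([
  [[0, 0, -4, 0, 0, 0], [0, 0, -8, 0, 0, 0], [0, 0, -11, 0, 0, 0], [0, 0, -12, 0, 0, 0], [0, 0, -12.5, 0, 0, 0], [0, 0, -13, 0, 0, 0], [0, 0, -13.5, 0, 0, 0], [0, 0, -14, 0, 0, 0]],
])

```text
time_s: 8.4
position: [0.5237, -0.0516, 0.0513]
eef_rot: [-0.027, 1.0, -0.0, 0.0]
contact_force: [1.1, -0.2, -0.1]
width: -0.0
gripper_force: 0.0
```

Emit:
send_rows([
  [[0, 0, 0, 0, 0, 0], [0, 0, -0.2, 0, 0, 0], [0, 0, -0.4, 0, 0, 0], [0, 0, -0.6, 0, 0, 0], [0, 0, -0.8, 0, 0, 0], [0, 0, -1, 0, 0, 0], [0, 0, -1, 0, 0, 0], [0, 0, -1, 0, 0, 0]],
])

```text
time_s: 9.07
position: [0.5237, -0.0516, 0.0503]
eef_rot: [-0.027, 1.0, 0.0, -0.0]
contact_force: [-0.2, 0.8, -0.3]
width: -0.004
gripper_force: 0.0
```

Emit:
send_rows([
  [[0, 0, -0.2, 0, 0, 0], [0, 0, -0.4, 0, 0, 0], [0, 0, -0.6, 0, 0, 0], [0, 0, -0.7, 0, 0, 0], [0, 0, -0.7, 0, 0, 0], [0, 0, -0.7, 0, 0, 0], [0, 0, -0.7, 0, 0, 0], [0, 0, -0.7, 0, 0, 0]],
])

```text
time_s: 9.73
position: [0.5237, -0.0516, 0.0496]
eef_rot: [-0.027, 1.0, -0.0, -0.0]
contact_force: [0.7, 0.4, 1.4]
width: 0.001
gripper_force: 0.4
```

Emit:
send_rows([
  [[0, 0, -0.2, 0, 0, 0], [0, 0, -0.4, 0, 0, 0], [0, 0, -0.5, 0, 0, 0], [0, 0, -0.5, 0, 0, 0], [0, 0, -0.5, 0, 0, 0], [0, 0, -0.5, 0, 0, 0], [0, 0, -0.5, 0, 0, 0], [0, 0, -0.5, 0, 0, 0]],
])

```text
time_s: 10.4
position: [0.5237, -0.0516, 0.0495]
eef_rot: [-0.027, 1.0, -0.0, 0.0]
contact_force: [-2.0, 0.9, 12.9]
width: 0.003
gripper_force: 6.1
```

Contact at 12.9 N, about 25 N/mm. I'll drag in short strokes with a predicted rise, correcting from the force each time.

Emit:
send_rows([
  [[0, 0, -0.1, 0, 0, 0], [1, 0, -0.1, 0, 0, 0], [2, 0.1, -0.1, 0, 0, 0], [3, 0.2, -0.1, 0, 0, 0], [4, 0.2, 0, 0, 0, 0], [5, 0.3, 0, 0, 0, 0], [6, 0.3, 0.1, 0, 0, 0], [6, 0.3, 0.1, 0, 0, 0]],
])

```text
time_s: 11.07
position: [0.5295, -0.0513, 0.0496]
eef_rot: [-0.027, 1.0, -0.0, -0.0]
contact_force: [-3.7, 0.6, 12.9]
width: 0.004
gripper_force: 6.5
```

Emit:
send_rows([
  [[1, 0, 0.1, 0, 0, 0], [2, 0.1, 0.1, 0, 0, 0], [3, 0.1, 0.2, 0, 0, 0], [4, 0.2, 0.3, 0, 0, 0], [5, 0.3, 0.3, 0, 0, 0], [6, 0.3, 0.4, 0, 0, 0], [7, 0.4, 0.4, 0, 0, 0], [7, 0.4, 0.4, 0, 0, 0]],
])

```text
time_s: 11.73
position: [0.5365, -0.0509, 0.0499]
eef_rot: [-0.027, 1.0, -0.0, -0.0]
contact_force: [-3.1, 0.1, 10.2]
width: -0.002
gripper_force: 5.0
```

Emit:
send_rows([
  [[1, 0, 0, 0, 0, 0], [2, 0.1, 0, 0, 0, 0], [3, 0.1, 0.1, 0, 0, 0], [4, 0.2, 0.1, 0, 0, 0], [5, 0.3, 0.2, 0, 0, 0], [6, 0.3, 0.2, 0, 0, 0], [7, 0.4, 0.3, 0, 0, 0], [8, 0.4, 0.3, 0, 0, 0]],
])

```text
time_s: 12.4
position: [0.5443, -0.0505, 0.0502]
eef_rot: [-0.027, 1.0, 0.0, -0.0]
contact_force: [-5.9, 0.1, 12.3]
width: 0.003
gripper_force: 6.2
```

Emit:
send_rows([
  [[1, 0, 0.1, 0, 0, 0], [2, 0.1, 0.1, 0, 0, 0], [3, 0.1, 0.2, 0, 0, 0], [4, 0.2, 0.2, 0, 0, 0], [5, 0.3, 0.3, 0, 0, 0], [6, 0.3, 0.3, 0, 0, 0], [7, 0.4, 0.4, 0, 0, 0], [8, 0.4, 0.4, 0, 0, 0]],
])

```text
time_s: 13.07
position: [0.5525, -0.05, 0.0505]
eef_rot: [-0.027, 1.0, 0.0, -0.0]
contact_force: [-3.8, 0.9, 8.6]
width: 0.002
gripper_force: 4.4
```

Emit:
send_rows([
  [[1, 0, 0, 0, 0, 0], [2, 0.1, 0, 0, 0, 0], [3, 0.1, 0, 0, 0, 0], [4, 0.2, 0, 0, 0, 0], [5, 0.3, 0, 0, 0, 0], [6, 0.3, 0, 0, 0, 0], [7, 0.4, 0, 0, 0, 0], [8, 0.4, 0, 0, 0, 0]],
])

```text
time_s: 13.73
position: [0.5605, -0.0497, 0.0506]
eef_rot: [-0.027, 1.0, -0.0, -0.0]
contact_force: [-4.1, -1.0, 10.7]
width: -0.001
gripper_force: 5.2
```

Emit:
send_rows([
  [[1, 0, 0, 0, 0, 0], [2, 0.1, 0, 0, 0, 0], [3, 0.1, 0, 0, 0, 0], [4, 0.2, 0.1, 0, 0, 0], [5, 0.3, 0.1, 0, 0, 0], [6, 0.3, 0.1, 0, 0, 0], [7, 0.4, 0.1, 0, 0, 0], [8, 0.4, 0.1, 0, 0, 0]],
])

```text
time_s: 14.4
position: [0.5685, -0.0493, 0.0507]
eef_rot: [-0.027, 1.0, -0.0, -0.0]
contact_force: [-3.7, -0.7, 10.3]
width: -0.0
gripper_force: 5.2
```

Emit:
send_rows([
  [[1, 0, 0, 0, 0, 0], [2, 0.1, 0, 0, 0, 0], [3, 0.1, 0, 0, 0, 0], [4, 0.2, 0.1, 0, 0, 0], [5, 0.3, 0.1, 0, 0, 0], [6, 0.3, 0.1, 0, 0, 0], [7, 0.4, 0.1, 0, 0, 0], [8, 0.4, 0.1, 0, 0, 0]],
])

```text
time_s: 15.07
position: [0.5765, -0.0489, 0.0509]
eef_rot: [-0.027, 1.0, -0.0, -0.0]
contact_force: [-3.8, -0.1, 10.8]
width: 0.0
gripper_force: 5.5
```

Emit:
send_rows([
  [[1, 0, 0, 0, 0, 0], [2, 0.1, 0.1, 0, 0, 0], [3, 0.1, 0.1, 0, 0, 0], [4, 0.2, 0.1, 0, 0, 0], [5, 0.3, 0.1, 0, 0, 0], [6, 0.3, 0.2, 0, 0, 0], [7, 0.4, 0.2, 0, 0, 0], [8, 0.4, 0.2, 0, 0, 0]],
])

```text
time_s: 15.73
position: [0.5845, -0.0485, 0.051]
eef_rot: [-0.027, 1.0, -0.0, -0.0]
contact_force: [-3.1, -0.2, 10.1]
width: -0.003
gripper_force: 5.2
```

Run:
```python
from h import *
from rig import camera
c=camera("side");s,w=wrist();print(s['position'],s['contact_force'])
x=np.vstack([cv2.resize(c['image'][165:225,300:420],(600,300),interpolation=2),cv2.resize(w['image'][150:350,150:550],(600,300))])
cv2.imwrite("pics/p2.png",x)
```

```text
[ 0.58470173 -0.04848295  0.0510507 ] [-2.9224718   0.04583066  8.60998362]
```

View pics/p2.png

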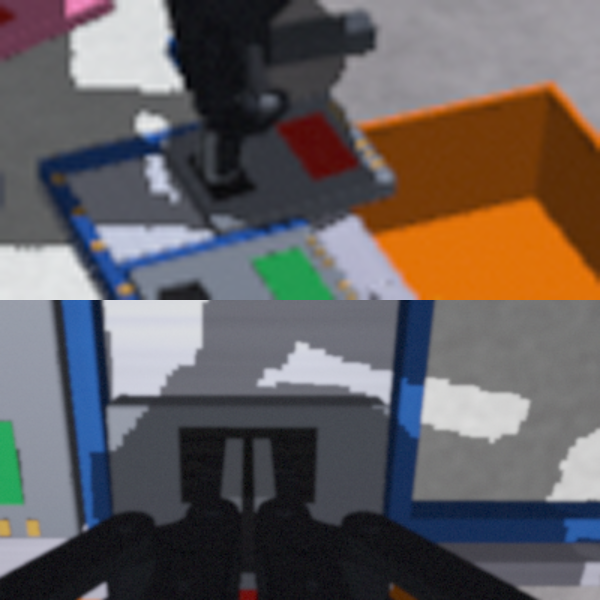

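The module follows the finger, square in its lane, with its nose out over the bin. I'll carry on.

Emit:
send_rows([
  [[1, 0, 0, 0, 0, 0], [2, 0.1, 0, 0, 0, 0], [3, 0.1, 0.1, 0, 0, 0], [4, 0.2, 0.1, 0, 0, 0], [5, 0.3, 0.1, 0, 0, 0], [6, 0.3, 0.2, 0, 0, 0], [7, 0.4, 0.2, 0, 0, 0], [8, 0.4, 0.2, 0, 0, 0]],
])

```text
time_s: 16.5
position: [0.5925, -0.0481, 0.0512]
eef_rot: [-0.027, 1.0, -0.0, -0.0]
contact_force: [-4.9, 0.2, 10.1]
width: 0.001
gripper_force: 5.2
```

Emit:
send_rows([
  [[1, 0, 0, 0, 0, 0], [2, 0.1, 0.1, 0, 0, 0], [3, 0.1, 0.1, 0, 0, 0], [4, 0.2, 0.1, 0, 0, 0], [5, 0.3, 0.1, 0, 0, 0], [6, 0.3, 0.2, 0, 0, 0], [7, 0.4, 0.2, 0, 0, 0], [8, 0.4, 0.2, 0, 0, 0]],
])

```text
time_s: 17.17
position: [0.6004, -0.0477, 0.0515]
eef_rot: [-0.027, 1.0, -0.0, -0.0]
contact_force: [-4.4, 0.5, 10.6]
width: -0.003
gripper_force: 5.6
```

Emit:
send_rows([
  [[1, 0, 0, 0, 0, 0], [2, 0.1, 0.1, 0, 0, 0], [3, 0.1, 0.1, 0, 0, 0], [4, 0.2, 0.1, 0, 0, 0], [5, 0.3, 0.2, 0, 0, 0], [6, 0.3, 0.2, 0, 0, 0], [7, 0.4, 0.3, 0, 0, 0], [8, 0.4, 0.3, 0, 0, 0]],
])

```text
time_s: 17.83
position: [0.6084, -0.0473, 0.0518]
eef_rot: [-0.027, 1.0, -0.0, -0.0]
contact_force: [-4.3, 0.2, 12.2]
width: 0.002
gripper_force: 6.0
```

Emit:
send_rows([
  [[1, 0, 0.1, 0, 0, 0], [2, 0.1, 0.1, 0, 0, 0], [3, 0.1, 0.2, 0, 0, 0], [4, 0.2, 0.2, 0, 0, 0], [5, 0.3, 0.3, 0, 0, 0], [6, 0.3, 0.3, 0, 0, 0], [7, 0.4, 0.4, 0, 0, 0], [7, 0.4, 0.4, 0, 0, 0]],
])

```text
time_s: 18.5
position: [0.6155, -0.0469, 0.0522]
eef_rot: [-0.027, 1.0, -0.0, -0.0]
contact_force: [-4.1, -0.0, 10.2]
width: -0.0
gripper_force: 5.6
```

Emit:
send_rows([
  [[1, 0, 0, 0, 0, 0], [2, 0.1, 0.1, 0, 0, 0], [3, 0.1, 0.2, 0, 0, 0], [4, 0.2, 0.2, 0, 0, 0], [5, 0.3, 0.3, 0, 0, 0], [6, 0.3, 0.4, 0, 0, 0], [6, 0.3, 0.4, 0, 0, 0], [6, 0.3, 0.4, 0, 0, 0]],
])

```text
time_s: 19.17
position: [0.6213, -0.0466, 0.0526]
eef_rot: [-0.027, 1.0, -0.0, -0.0]
contact_force: [-4.8, 0.1, 11.2]
width: -0.003
gripper_force: 6.2
```

Emit:
send_rows([
  [[1, 0, 0.1, 0, 0, 0], [2, 0.1, 0.1, 0, 0, 0], [3, 0.1, 0.2, 0, 0, 0], [4, 0.2, 0.3, 0, 0, 0], [5, 0.3, 0.4, 0, 0, 0], [5, 0.3, 0.4, 0, 0, 0], [5, 0.3, 0.4, 0, 0, 0], [5, 0.3, 0.4, 0, 0, 0]],
])

```text
time_s: 19.83
position: [0.6265, -0.0464, 0.0536]
eef_rot: [-0.027, 1.0, -0.0, 0.0]
contact_force: [-7.0, 0.4, 20.5]
width: 0.002
gripper_force: 10.6
```

Force jumped to 20.5 N, so I'll ease up before going on.

Emit:
send_rows([
  [[0, 0, 0.2, 0, 0, 0], [0, 0, 0.4, 0, 0, 0], [0, 0, 0.4, 0, 0, 0], [0, 0, 0.4, 0, 0, 0], [0, 0, 0.4, 0, 0, 0], [0, 0, 0.4, 0, 0, 0], [0, 0, 0.4, 0, 0, 0], [0, 0, 0.4, 0, 0, 0]],
])

```text
time_s: 20.5
position: [0.6268, -0.0463, 0.0539]
eef_rot: [-0.027, 1.0, -0.0, 0.0]
contact_force: [-4.5, -0.2, 16.8]
width: -0.004
gripper_force: 8.5
```

Run:
```python
from h import *
from rig import camera
c=camera("side");s,w=wrist();print(s['position'],s['contact_force'])
x=np.vstack([cv2.resize(c['image'][165:225,300:420],(600,300),interpolation=2),cv2.resize(w['image'][150:350,150:550],(600,300))])
cv2.imwrite("pics/p3.png",x)
```

```text
[ 0.62681062 -0.0463075   0.05390283] [-5.04920288  0.2198237  16.32800009]
```

View pics/p3.png

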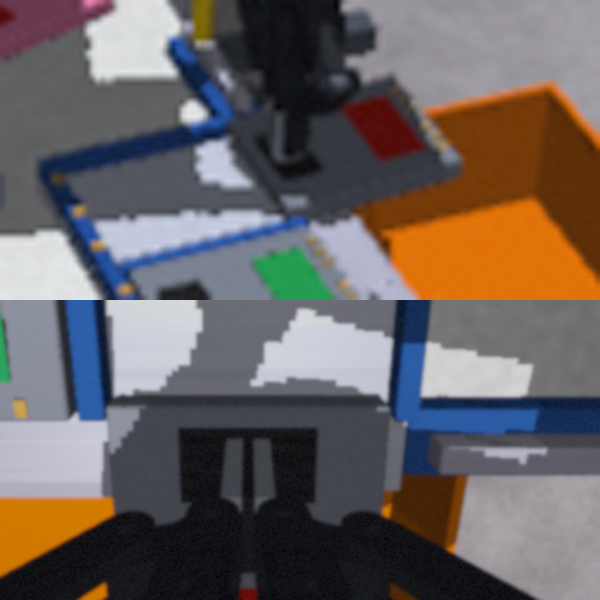

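The module's centre is now about 16–18 mm past the lip. I'll nudge it 3 mm more, easing off.

Emit:
send_rows([
  [[0, 0, 0.2, 0, 0, 0], [0.5, 0, 0.3, 0, 0, 0], [1, 0, 0.4, 0, 0, 0], [1.5, 0.1, 0.5, 0, 0, 0], [2, 0.1, 0.6, 0, 0, 0], [2.5, 0.1, 0.7, 0, 0, 0], [3, 0.1, 0.8, 0, 0, 0], [3, 0.1, 0.8, 0, 0, 0]],
])

```text
time_s: 21.27
position: [0.6297, -0.0462, 0.0544]
eef_rot: [-0.027, 1.0, -0.0, 0.0]
contact_force: [-3.3, -0.6, 12.0]
width: -0.004
gripper_force: 6.3
```

Emit:
send_rows([
  [[-1, 0, 15, 0, 0, 0], [-5, 0, 50, 0, 0, 0], [-10, 0, 90, 0, 0, 0], [-20, 0, 120, 0, 0, 0], [-30, 0, 140, 0, 0, 0], [-40, 0, 150, 0, 0, 0], [-40, 0, 150, 0, 0, 0], [-40, 0, 150, 0, 0, 0]],
])

```text
time_s: 21.93
position: [0.5892, -0.0462, 0.2034]
eef_rot: [-0.027, 1.0, 0.0, -0.0]
contact_force: [0.0, 0.4, 0.6]
width: -0.001
gripper_force: 0.0
```

Run:
```python
from h import *
from rig import camera
c=camera("side");a=camera("scene")
x=np.hstack([cv2.resize(c['image'][140:290,280:480],(400,300)),cv2.resize(a['image'][150:310,170:370],(375,300))])
cv2.imwrite("pics/p4.png",x)
```

```text
(no output)
```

View pics/p4.png

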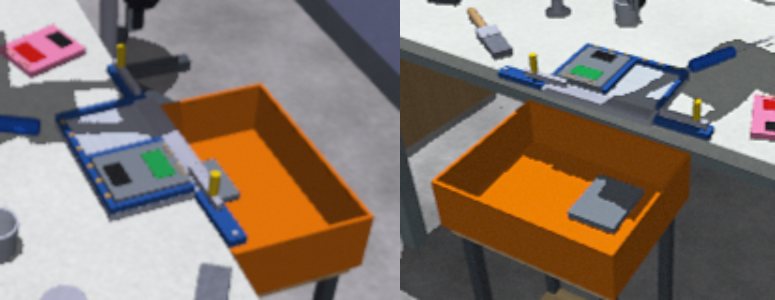

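The module lies in the orange bin (scene crop around (605,203)). The green module sits in place behind its shut bolt, the left bolt is drawn, and the arm is clear.

Emit:
send_rows([
  [[0, 0, 0, 0, 0, 0], [0, 0, 0, 0, 0, 0], [0, 0, 0, 0, 0, 0], [0, 0, 0, 0, 0, 0], [0, 0, 0, 0, 0, 0], [0, 0, 0, 0, 0, 0], [0, 0, 0, 0, 0, 0], [0, 0, 0, 0, 0, 0]],
])

```text
time_s: 22.7
position: [0.5897, -0.0462, 0.2038]
eef_rot: [-0.027, 1.0, -0.0, 0.0]
contact_force: [-0.1, -0.3, -0.7]
width: 0.001
gripper_force: 0.0
```

```bash
python3 -c "
from rig import bot
print(bot.job_done())"
```

```text
the job is handed in; nothing more can be done
None
```

The left bolt is drawn to its stop and the red-label module is in the scrap bin (highest force read on it 20.5 N, at the end of a stroke); the green module is still behind its shut bolt, and the job was handed in at about 23 s with no verdict returned.

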